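Clamp a wound core in the V-block fixture

TASK

Take the wound core from its wooden rest and lay it in the V of the steel clamp fixture with its plain end towards the end stop; slide it along the V and press it firmly but gently against the stop for a moment (a few newtons, never over 30 N). Then swing the hinged strap over and press its tab down until the rubber pad grips the core firmly without crushing it (never over 40 N on the core), and let go with the core still up against the stop. Leave the spool, the awl and the nippers where they are.

Things in the scene. Friction and masses are not known exactly. Their poses are not given: they have to be found in the camera images.
- clamp_fixture: Fixed dark steel base plate, 118 x 112 x 10 mm, origin on the table under the middle of the V, z up. Its x axis runs along the V towards the end stop, its y axis towards the strap's hinge cheeks (top at z = 75 mm, their near faces at y = 51 mm). The steel V-block on it is 66 mm long (x = -40 to 26 mm) and only 26 mm wide, narrower than the core, so that fingers can straddle it; V faces slope 35 degrees, their upper edges are at z = 34 mm.
- v_seat (a point): Point on the axis that a core seated in the V has, 46 mm above the table at the fixture's x = 0, y = 0; axes as the fixture's. A seated core's centre has y = 0, z = 0 here.
- end_stop: Fixed upright steel plate, 26 mm wide, top 56 mm above the table, bolted across the far (+x) end of the V; its place along x differs by up to 8 mm from time to time. Origin on the fixture plate under its face, axes as the fixture's. It is rigid: contact force rises steeply. A core that is held down in the V drags with about 0.6 of the down force, which must not be taken for the stop.
- stop_face (a point): Centre of the end stop's face (the face looks to the fixture's -x), at the height of a seated core's axis; axes as the fixture's.
- core_center (a point): Centre of the wound core, a tan cylinder 32.3 mm in diameter and 55 mm long, 56 to 112 g, lying with its axis level on the wooden rest, 34 mm above the table. Its z axis points along the cylinder from the plain end to the end with the copper pin and tail (these stick out a further 26 mm).
- core_end (a point): Centre of the core's plain end face, 27.5 mm from the core's centre; this face must bear on the stop.
- core_rest: Fixed wooden rest, 60 x 44 mm foot 8 mm thick with a narrow V-block (44 mm long along x, 25 mm wide, upper edges 22 mm above the table). Origin on the table under its middle. The core lies along its x axis, plain end towards +x, within 4 mm of central.
- strap (a joint): Hinge angle of the clamp strap (rad): 0 = level and lying over the V, its pad just touching a seated core; grows as it swings up and back, 1.57 = upright; starts 2.3 to 2.55 (laid back). Range -0.12 to 2.75. The hinge is stiff with friction of about 0.3 N m and stays where it is left; the friction keeps the pad pressed on the core once pressed down.
- strap_hinge (a point): Middle of the strap's hinge axis, which runs along the fixture's x; 70.5 mm above the table, at the fixture's x = 2 mm, y = 58 mm.
- strap_tab (a point): Top (outer) face of the tab at the strap's free end, on its middle, 94 mm from the hinge axis. The strap is an aluminium bar 18 mm wide and 5 mm thick that ends 100 (tab 102) mm from the hinge; its outer face looks up when shut, and it is pushed over on that face. To clamp, press the tab straight down with 7 to 14 N.
- strap_pad (a point): Underside of the strap's round rubber pad (14 mm), 58 mm from the hinge axis; it lands on top of the core. Hard rubber, in effect rigid.
- near_spool: Small wire spool, 67 x 49 x 26 mm, origin on its underside; a bystander, stays.
- near_awl: Awl with pale wooden handle, 97 mm long, 18 mm high, origin on its underside; a bystander, stays.
- near_nippers: Small nippers with dark green grips, 117 mm long, 11 mm high, origin on its underside; a bystander, stays.

How it is judged (in metres and radians):
On the way, in this order (a step that is already met when the one before it is completed fails the run):
1. the core lies centred in the V and is pressed against the end stop (contact force between wound_core and end_stop above 1.5 N and y of core_center in the frame of v_seat between -0.0025 and 0.0025 m and z of core_center in the frame of v_seat between -0.0025 and 0.0025 m and angle between the z axis of core_center and the x axis of clamp_fixture, either way round below 0.07 rad), for 0.2 s.
2. the strap's pad is pressed on the core (contact force between wound_core and strap above 2 N), for 0.1 s.
At the end, for the whole second after the job is handed in: The core lies centred and level in the V (within 2.5 mm sideways and in height, 4 degrees), its plain end within 2.5 mm of the stop, the strap's pad still presses it with over 2 N, and all is at rest (contact force between wound_core and strap above 2 N and y of core_center in the frame of v_seat between -0.0025 and 0.0025 m and z of core_center in the frame of v_seat between -0.0025 and 0.0025 m and angle between the z axis of core_center and the x axis of clamp_fixture, either way round below 0.07 rad and x of core_end in the frame of stop_face above -0.0025 m and linear speed of wound_core below 0.01 m/s and velocity of joint strap between -0.05 and 0.05 rad/s); the robot touches nothing.
It fails at once if the core is pressed on the end stop with over 30 N (contact force between wound_core and end_stop above 30 N).
It fails at once if the strap presses the core with over 40 N (contact force between wound_core and strap above 40 N).
It fails at once if the spool is moved by over 20 mm (distance of near_spool from where it was at the start of the episode above 0.02 m).
It fails at once if the awl is moved by over 20 mm (distance of near_awl from where it was at the start of the episode above 0.02 m).
It fails at once if the nippers is moved by over 20 mm (distance of near_nippers from where it was at the start of the episode above 0.02 m).
It also fails if it takes over 72 s, if anything falls off the work surface, if the arm or the gripper's body presses on something with over 40 N, if the wrist force passes 120 N, or if a joint passes its speed limit or range.

ROBOT

A 6-joint arm with a two-finger parallel gripper is mounted at the origin on a cart in front of the work surface, level with it; the furniture and walls round the work are solid. World frame = base frame: x ahead of the robot, y to its left, z up, the work surface at z = 0. Lengths are in m, angles in degrees, forces in N, time in s.
With the tool pointing down it reaches from about 0.375 to 0.9 m from the base axis. Payload 3.1 kg.
Tool frame: the origin (TCP) lies at the very end of the fingers, on their centre line; the grasp point (between the pads) lies 19 mm behind it; z points along the fingers, y is the direction in which the jaws open and shut (so a half turn about z gives the same grasp; the last joint's range is limited). The gripper opens to 87 mm and grips with 3 to 60 N. Pads are 19 mm wide; open, the fingers measure 117 mm over their backs; the gripper's body (75 mm by 190 mm) begins 51 mm behind the grasp point.
Start: joints at [54.288, 30.224, 82.088, -0, 67.689, -10.227], TCP at [0.269, 0.564, 0.223] pointing down, gripper open.
Joint ranges: [-176.69, 176.69], [-43.24, 126.21], [12.49, 139.97], [-82, 262], [0, 151.66], [-163.58, 163.58]. Speed limits (degrees/s): [159.86, 159.86, 180, 180, 180, 180].

INTERFACE

Orientations are given as a 3x3 rotation matrix whose columns are the frame's x, y, z axes.
In Python, from rig import readout, capture, camera_model, bot, spot_in, regions_of gives the robot as it stands.
- The arm moves only by the tool send_rows, never from a script. Its argument "moves" is a list that holds one entry, the list of rows, each a list of 7 numbers: the turn, a rotation vector about the tool's x, y, z in degrees, then the shift along the tool's x, y, z in cm, then the opening, from -1 (shut) to 1 (fully open). A call has exactly 5 rows; each row shifts and turns the commanded pose from where the row before left it, along the tool's axes as they then stand; what a row does not reach is not made up. A row lasts 1/10 s, in which the tool goes at most 50 mm and 8.59 degrees, less where a joint would pass 70% of its speed; a pose out of reach is approached as far as the arm can. A call with a gripper value outside its range is refused whole. The fingers move at their own pace and stop on an object; the grip force is fixed at half the most. Time passes only in rows, so rows that do not move let the fingers close, or fill a call up. It gives the time, the measured TCP pose, the force and the opening at its end, in the units of the state.
- readout.read_state(): the state, without advancing time (a new reading comes with each control period).
- capture(name): name is "scene" or "top"; returns the picture (400x640x3 uint8, blue, green, red); there is no depth.
- camera_model(name): a dict with "camera_matrix" (3x3 intrinsics, pixels), "pose" (4x4, takes a point from camera to world coordinates). Camera axes: x right, y up, looking along -z (the intrinsics and any distortion apply to the point x, -y, -z); pixel columns grow to the right and rows downward; lengths in m; the calibration is good to about 2 mm. A picture is of the moment at which its call begins. camera_model takes no time and is no camera call.
- bot.hand_in(): hands the job in, once; it reports no verdict.
Trained networks look in the newest picture that a camera, given by its name, has taken for a name from the list of things; names that differ only in an ending like _2 or _b are one class to them, and where a whole thing is asked for, a point or a joint stands for the part that bears it (a point fixed in the world has none). Each returns a list of dicts, best first, with "p" (0 to 1); they miss things now and then, are a little off and sometimes report something else, mostly with a low value. They report only what shows in the picture. A call takes as long as a camera call.
- spot_in(camera, thing): "location" ([x, y, z] in m, in world coordinates, good to about 4 mm: the middle of the surface that is visible of it).
- regions_of(camera, thing): "mask" (400x640 bool, what is visible of it).
The state is a dict: "time_s": time; "joint_positions": joint angles; "qvel": joint speeds; "tau": joint torques, N m; "position": TCP position; "tcp_rot": TCP orientation; "force": force on the tool from outside, world axes, zero at the start; "moment": the same for the moment, N m; "opening": opening from 0.0 (shut) to 1.0 (fully open).
Only numpy, scipy, OpenCV 4.12 (cv2) and the standard library are available. Lean on these libraries where they do the work, as an engineer would, in place of code of your own. Each camera call takes 0.05 s, during which the arm holds its last target. There are 200 camera calls.

## Working session

There is one attempt and no reset: what is moved stays moved. The work goes in short steps, Python scripts to look and compute and a tool call to move; the robot and the scene stay as the last step left them, time stands still between calls to the robot, and variables do not carry over. Pictures are saved under pics/ and viewed, about 8 in all and at most 12, crops included, and the job is handed in when it is done.

Besides the shell and the picture viewer there is one more tool, called after "Emit:" by a JSON object that holds its "api" and its "payload", one argument or row to a line. send_rows: Moves the arm, as the interface text tells. Its arguments: {"type":"object","properties":{"moves":{"type":"array","items":{"type":"array","items":{"type":"array","items":{"type":"number"}}}}},"required":["moves"]}

```bash
ls; mkdir -p pics; python3 - <<'E'
from rig import readout, capture, camera_model, spot_in, regions_of
import cv2, numpy as np
np.set_printoptions(precision=4,suppress=True)
for c in ("scene","top"):
    im=capture(c); cv2.imwrite(f"pics/{c}0.png",im)
    m=camera_model(c); print(c,m)
    for t in ("clamp_fixture","core_rest","end_stop","core_center","core_end","strap_tab","strap_pad","strap_hinge","near_spool","near_awl","near_nippers"):
        r=spot_in(c,t); print(t,[(np.round(q["location"],4),round(q["p"],2)) for q in r[:2]])
s=readout.read_state(); print(s)
E
```

```text
pics
scene {'camera_matrix': array([[491.7   ,   0.    , 318.6711],
       [  0.    , 491.7   , 202.2347],
       [  0.    ,   0.    ,   1.    ]]), 'pose': array([[-0.7933,  0.2608, -0.5502, -0.0659],
       [-0.6083, -0.3017,  0.7341,  0.4966],
       [ 0.0254,  0.917 ,  0.398 ,  0.487 ],
       [ 0.    ,  0.    ,  0.    ,  1.    ]])}
clamp_fixture [(array([ 0.5055, -0.0885,  0.0192]), 0.66)]
core_rest [(array([ 0.4168, -0.349 ,  0.0096]), 0.7)]
end_stop [(array([ 0.5515, -0.1211,  0.0439]), 0.61)]
core_center []
core_end [(array([ 0.5762, -0.0009,  0.1222]), 0.67), (array([ 0.4115, -0.3511,  0.0384]), 0.61)]
strap_tab [(array([ 0.5766, -0.0055,  0.1193]), 0.51)]
strap_pad [(array([0.5727, 0.    , 0.1183]), 0.56)]
strap_hinge [(array([ 0.5752, -0.0048,  0.1217]), 0.64)]
near_spool [(array([ 0.3695, -0.4442,  0.0165]), 0.5)]
near_awl [(array([ 0.5231, -0.2282,  0.014 ]), 0.66)]
near_nippers [(array([ 0.4078, -0.2079,  0.01  ]), 0.5), (array([ 0.4985, -0.0881,  0.0167]), 0.44)]
top {'camera_matrix': array([[498.4077,   0.    , 319.6296],
       [  0.    , 498.4077, 194.7142],
       [
[... 808 characters left out ...]
.62), (array([ 0.5204, -0.2377,  0.0091]), 0.33)]
near_awl [(array([ 0.5236, -0.2367,  0.0125]), 0.75)]
near_nippers [(array([ 0.4177, -0.2195,  0.0053]), 0.71)]
{'time_s': 1.2, 'joint_positions': array([ 54.2896,  30.2231,  82.0887,  -0.0006,  67.6873, -10.2284]), 'qvel': array([-0.0132, -0.0417, -0.0987,  0.0279, -0.0156,  0.054 ]), 'tau': array([  0.0009, -44.0022, -17.6983,   0.0634,   0.0505,  -0.    ]), 'position': array([0.2689, 0.5642, 0.2225]), 'tcp_rot': array([[-0.9027,  0.4302,  0.    ],
       [ 0.4302,  0.9027,  0.    ],
       [-0.    ,  0.    , -1.    ]]), 'force': array([ 1.2769,  0.5269, -0.4873]), 'moment': array([-0.0272, -0.0032, -0.0135]), 'opening': 1.0009559432297814}
```

```bash
python3 - <<'E'
import cv2, numpy as np
from rig import camera_model
a=cv2.imread("pics/scene0.png"); b=cv2.imread("pics/top0.png")
for c,pts in (("scene",[(.5055,-.0885,.02),(.4168,-.349,.03)]),("top",[(.5336,-.08,.01),(.4215,-.3593,.048)])):
    m=camera_model(c);K=m["camera_matrix"];T=np.linalg.inv(m["pose"])
    for p in pts:
        q=T[:3,:3]@p+T[:3,3];print(c,K[0,0]*q[0]/-q[2]+K[0,2],K[1,1]*-q[1]/-q[2]+K[1,2])
cv2.imwrite("pics/a.png",cv2.resize(a,(800,500),interpolation=3))
cv2.imwrite("pics/b.png",cv2.resize(b,(800,500),interpolation=3))
E
```

```text
scene 260.9027871742776 256.5702205073559
scene 373.84227712195866 219.77090287907305
top 259.1000232516309 173.9948930609548
top 367.6440915958391 218.0158547448711
```

View pics/a.png

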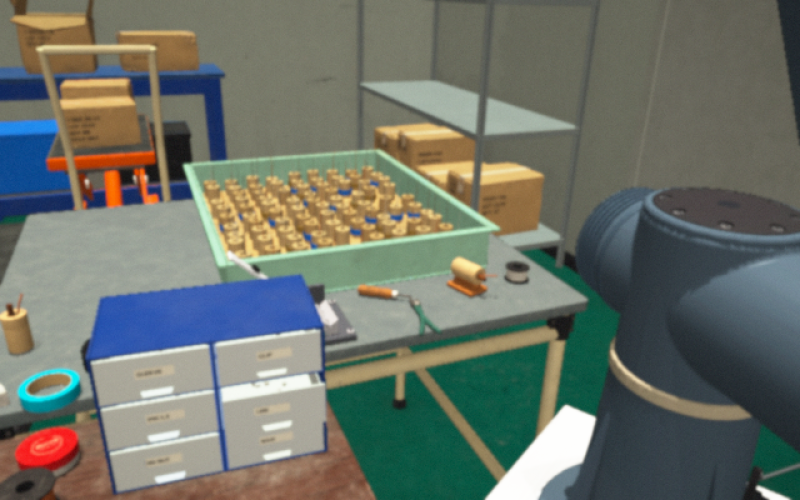

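View pics/b.png

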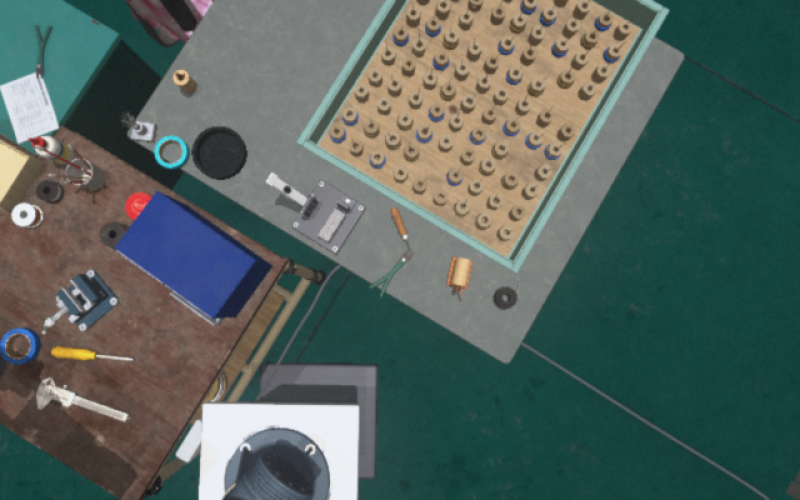

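Both overview pictures: the fixture is at top px (262,172), strap laid back to upper left (232,150); the core on its rest at top px (367,217), copper tail towards the bottom. The scene view has the fixture mostly hidden by the blue cabinet. I'll enlarge the top view.

```bash
python3 - <<'E'
import cv2, numpy as np
b=cv2.imread("pics/top0.png")
f=cv2.resize(b[130:210,205:305],(800,640),interpolation=2)[:592]
r=cv2.resize(b[195:245,340:400],(480,400),interpolation=2)
cv2.imwrite("pics/f.png",f);cv2.imwrite("pics/r.png",r)
E
```

```text
(no output)
```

View pics/f.png

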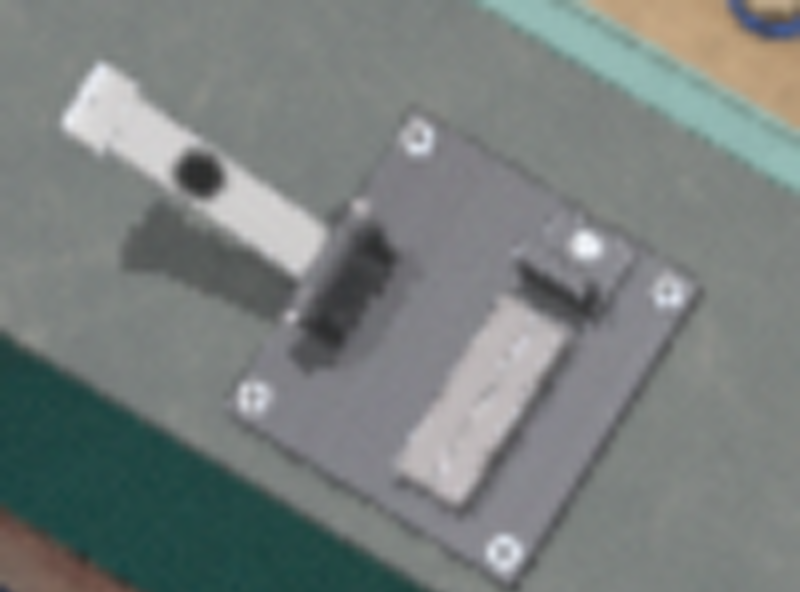

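View pics/r.png

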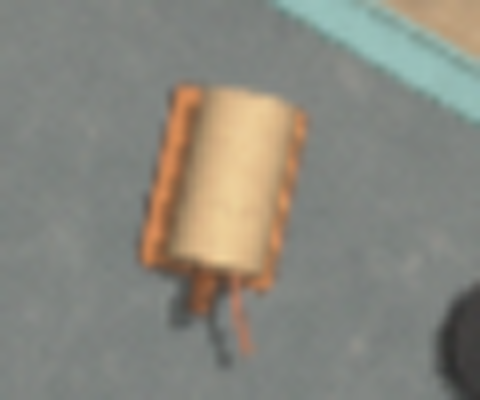

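Fixture crop: plate corners at (415,105), (703,290), (512,585), (235,405); V-block top corners at (500,297), (570,335), (462,508), (397,470); strap tab end at about (80,95) and pad (200,173). Core crop: plain end (210,88)-(297,108), tail end (168,258)-(262,275).

```bash
cat > h.py <<'E'
import numpy as np
from rig import camera_model
np.set_printoptions(precision=4,suppress=True)
m=camera_model("top");K=m["camera_matrix"];P=m["pose"]
def w(u,v,z,o=None):
    if o: u=(u+.5)/8-.5+o[0]; v=(v+.5)/8-.5+o[1]
    d=P[:3,:3]@[(u-K[0,2])/K[0,0],-(v-K[1,2])/K[1,1],-1]; return P[:3,3]+d*(z-P[2,3])/d[2]
def px(p):
    q=P[:3,:3].T@(np.array(p)-P[:3,3]); return np.array([K[0,0]*q[0]/-q[2]+K[0,2],K[1,1]*q[1]/q[2]+K[1,2]])
def crop(p,o): return (px(p)-o+.5)*8-.5
E
python3 - <<'E'
from h import *
F=(205,130);R=(340,195)
pl=np.array([w(*c,.010,F) for c in [(415,105),(703,290),(512,585),(235,405)]])
bl=np.array([w(*c,.010,F) for c in [(418,137),(668,291),(503,552),(254,398)]])
vb=np.array([w(*c,.034,F) for c in [(500,297),(570,335),(462,508),(397,470)]])
for n,q in (("plate",pl),("bolts",bl),("V",vb)):
    x=(q[0]+q[1]-q[2]-q[3])/2;y=(q[0]+q[3]-q[1]-q[2])/2
    print(n,q.mean(0),"lenx",np.hypot(*x[:2]),"leny",np.hypot(*y[:2]),"yawx",np.degrees(np.arctan2(x[1],x[0])),"yawy-90",np.degrees(np.arctan2(y[1],y[0]))-90)
c=np.array([w(*c,.034,R) for c in [(210,88),(297,108),(262,275),(168,258)]])
a=(c[0]+c[1]-c[2]-c[3])/2;y=(c[0]+c[3]-c[1]-c[2])/2
print("core",c.mean(0),np.hypot(*a[:2]),np.hypot(*y[:2]),np.degrees(np.arctan2(a[1],a[0])),np.degrees(np.arctan2(y[1],y[0]))-90)
print("stop",w(515,265,.056,F),w(600,312,.056,F),w(555,287,.056,F))
E
```

```text
plate [ 0.537  -0.0897  0.01  ] lenx 0.11426183699766267 leny 0.11011006901457816 yawx -30.342495294423294 yawy-90 -32.01966927859506
bolts [ 0.5375 -0.0879  0.01  ] lenx 0.10054082953844862 leny 0.09596828570953227 yawx -30.61712790020027 yawy-90 -30.843967668066178
V [ 0.5155 -0.0978  0.034 ] lenx 0.06467176498072133 leny 0.02482344821897394 yawx -29.829523416704472 yawy-90 -28.521056748232944
core [ 0.424  -0.3638  0.034 ] 0.054950148478512505 0.029260519678694447 -12.528578615897516 -10.680787517629938
stop [ 0.5564 -0.1092  0.056 ] [ 0.5419 -0.1363  0.056 ] [ 0.5496 -0.122   0.056 ]
```

```bash
python3 - <<'E'
from h import *
F=(205,130)
S=camera_model("scene")
def ray(m,u,v):
    k=m["camera_matrix"];p=m["pose"];d=p[:3,:3]@[(u-k[0,2])/k[0,0],-(v-k[1,2])/k[1,1],-1];return p[:3,3],d/np.linalg.norm(d)
for a,b in (((257,268),(170,252)),((244,223),(195,207)),((72,286),(94,199))):
    o1,d1=ray(S,*a);o2,d2=ray(m,*b)
    t=np.linalg.lstsq(np.c_[d1,-d2],o2-o1,rcond=None)[0];print("cab",o1+t[0]*d1,o2+t[1]*d2)
# strap fit + fixture pose
from scipy.optimize import least_squares
obs=[]
C=[((418,137),None),]
V=[(26,13),(26,-13),(-40,-13),(-40,13)];Vp=[(500,297),(570,335),(462,508),(397,470)]
Bp=[(418,137),(668,291),(503,552),(254,398)];Pp=[(415,105),(703,290),(512,585),(235,405)]
def T(q,x,y,z):
    c,s=np.cos(q[2]),np.sin(q[2]);return [q[0]+(c*x-s*y)/1e3,q[1]+(s*x+c*y)/1e3,z/1e3]
def strap(q,x,r,n,th): # n: offset along inner normal
    return T(q,x,58-r*np.cos(th)-n*np.sin(th),70.5+r*np.sin(th)-n*np.cos(th))
def res(q,full=False):
    e=[]
    for a,b in zip(V,Vp): e.append(crop(T(q,*a,34),F)-b)
    for (i,j),b,pp in zip([(1,1),(1,-1),(-1,-1),(-1,1)],Bp,Pp):
        e.append(crop(T(q,q[3]+i*q[5],q[4]+j*q[6],10),F)-b)
        e.append((crop(T(q,q[3]+i*59,q[4]+j*56,10),F)-pp)*.5)
    e.append(crop(strap(q,2,58,8.35,q[7]),F)-(200,173))
    e.append(crop(strap(q,2,102,2,q[7]),F)-(81,92))
    return np.ravel(e)
r=least_squares(res,[.5215,-.1014,-.534,7,18,50,48,2.4],x_scale=[.01,.01,.1,5,5,5,5,.1],loss="soft_l1",f_scale=4)
print(r.x,np.degrees(r.x[2]));print(res(r.x).reshape(-1,2).round(1).tolist())
q=r.x
for x in (30,34,38): print(x,crop(T(q,x,13,56),F),crop(T(q,x,-13,56),F))
for th in (2.3,2.4,2.5,2.6): print(th,crop(strap(q,2,58,8.35,th),F),crop(strap(q,2,102,2,th),F))
E
```

```text
cab [0.3293 0.0997 0.1503] [0.3317 0.1017 0.1509]
cab [0.4202 0.0331 0.1624] [0.4343 0.0452 0.1663]
cab [0.4518 0.2803 0.1622] [0.4493 0.2769 0.1605]
[ 0.5218 -0.1015 -0.5389  6.5701 19.5006 50.2721 47.9699  2.4217] -30.87612470256411
[[3.4, -4.0], [2.2, 0.5], [-0.5, 2.3], [-4.6, -2.6], [1.9, 1.0], [-0.8, -1.1], [0.6, 0.1], [0.4, -4.3], [0.5, 0.3], [-1.0, 1.6], [-0.4, -0.7], [-8.4, 1.0], [0.4, 1.2], [-1.4, 1.2]]
30 [503.5414 271.5749] [573.5872 314.7766]
34 [510.3508 260.8793] [580.3833 304.0595]
38 [517.1565 250.1895] [587.1756 293.3483]
2.3 [214.0299 181.5155] [ 99.3645 103.0371]
2.4 [202.717  175.4304] [82.8575 94.7477]
2.5 [192.7733 170.3025] [69.1389 88.345 ]
2.6 [184.2937 166.1782] [58.3104 83.8647]
```

```bash
cat >> h.py <<'E'
def rz(a): c,s=np.cos(np.radians(a)),np.sin(np.radians(a)); return np.array([[c,s,0],[s,-c,0],[0,0,-1.]]) # tool down, tool x at yaw a
def rows(way,n,R0=None,p0=None):
    """way: fn(t)->(pos,yaw), t in 0..1; prints n rows (turn-z deg, shift cm), axes before the turn"""
    pp,yy=way(0)
    for i in range(1,n+1):
        p,y=way(i/n); s=rz(yy).T@(np.array(p)-pp)*100
        print([0,0,round(-(y-yy),1),*s.round(2)]); pp,yy=np.array(p),y
E
python3 - <<'E'
from h import *
from rig import regions_of, readout
import cv2
for c in ("core_center","core_rest"):
    for r in regions_of("top",c)[:2]:
        k=r["mask"].astype(np.uint8); cs=max(cv2.findContours(k,0,2)[0],key=cv2.contourArea)
        b=cv2.boxPoints(cv2.minAreaRect(cs)); g=np.array([w(u,v,.034) for u,v in b]);e=g[1]-g[0];f=g[2]-g[1]
        print(c,r["p"],k.sum(),g.mean(0),np.hypot(*e[:2]),np.hypot(*f[:2]),np.degrees(np.arctan2(e[1],e[0])),np.degrees(np.arctan2(f[1],f[0])))
def way(t):
    az=np.radians(64.5+(-40.6-64.5)*t); r=.625+(.559-.625)*t; z=.2225+.08*min(1,t*4)
    return np.array([r*np.cos(az),r*np.sin(az),z]),154.5-166.8*t
rows(way,25)
E
```

```text
core_center 0.8 245 [ 0.4177 -0.3625  0.034 ] 0.06411245141512434 0.029549089634253043 -13.627303298031284 -103.18439046812547
core_rest 0.57 85 [ 0.425  -0.3427  0.034 ] 0.05727293325416661 0.011332858857923999 -9.560005128012884 -99.13469675081103
[0, 0, 6.7, np.float64(-4.56), np.float64(-0.43), np.float64(-1.28)]
[0, 0, 6.7, np.float64(-4.56), np.float64(-0.23), np.float64(-1.28)]
[0, 0, 6.7, np.float64(-4.54), np.float64(-0.04), np.float64(-1.28)]
[0, 0, 6.7, np.float64(-4.52), np.float64(0.15), np.float64(-1.28)]
[0, 0, 6.7, np.float64(-4.49), np.float64(0.35), np.float64(-1.28)]
[0, 0, 6.7, np.float64(-4.45), np.float64(0.54), np.float64(-1.28)]
[0, 0, 6.7, np.float64(-4.41), np.float64(0.72), np.float64(-0.32)]
[0, 0, 6.7, np.float64(-4.35), np.float64(0.91), np.float64(0.0)]
[0, 0, 6.7, np.float64(-4.29), np.float64(1.09), np.float64(0.0)]
[0, 0, 6.7, np.float64(-4.22), np.float64(1.27), np.float64(0.0)]
[0, 0, 6.7, np.float64(-4.15), np.float64(1.44), np.float64(0.0)]
[0, 0, 6.7, np.float64(-4.06), np.float64(1.61), np.float64(0.0)]
[0, 0, 6.7, np.float64(-3.97), np.float64(1.77), np.float64(0.0)]
[0, 0, 6.7, np.float64(-3.88), np.float64(1.93), np.float64(0.0)]
[0, 0, 6.7, np.float64(-3.77), np.float64(2.09), np.float64(0.0)]
[0, 0, 6.7, np.float64(-3.66), np.float64(2.24), np.float64(0.0)]
[0, 0, 6.7, np.float64(-3.55), np.float64(2.38), np.float64(0.0)]
[0, 0, 6.7, np.float64(-3.43), np.float64(2.52), np.float64(0.0)]
[0, 0, 6.7, np.float64(-3.3), np.float64(2.65), np.float64(0.0)]
[0, 0, 6.7, np.float64(-3.17), np.float64(2.78), np.float64(0.0)]
[0, 0, 6.7, np.float64(-3.04), np.float64(2.9), np.float64(0.0)]
[0, 0, 6.7, np.float64(-2.9), np.float64(3.01), np.float64(0.0)]
[0, 0, 6.7, np.float64(-2.75), np.float64(3.12), np.float64(0.0)]
[0, 0, 6.7, np.float64(-2.6), np.float64(3.22), np.float64(0.0)]
[0, 0, 6.7, np.float64(-2.45), np.float64(3.31), np.float64(0.0)]
```

Emit:
{"api": "send_rows", "payload": {
  "moves": [
    [[0, 0, 6.7, -4.56, -0.43, -1.28, 1], [0, 0, 6.7, -4.56, -0.23, -1.28, 1], [0, 0, 6.7, -4.54, -0.04, -1.28, 1], [0, 0, 6.7, -4.52, 0.15, -1.28, 1], [0, 0, 6.7, -4.5, 0.35, -1.28, 1]]
  ]
}}

```text
time_s: 1.8
position: [0.4451, 0.4198, 0.2871]
tcp_rot: [[-0.511, 0.859, 0.001], [0.859, 0.511, 0.0], [0.0, 0.001, -1.0]]
force: [0.1, 0.4, -0.1]
opening: 1.003
```

Emit:
{"api": "send_rows", "payload": {
  "moves": [
    [[0, 0, 6.7, -4.45, 0.54, -1.28, 1], [0, 0, 6.7, -4.41, 0.72, -0.32, 1], [0, 0, 6.7, -4.35, 0.91, 0, 1], [0, 0, 6.7, -4.29, 1.09, 0, 1], [0, 0, 6.7, -4.22, 1.27, 0, 1]]
  ]
}}

```text
time_s: 2.3
position: [0.5533, 0.2268, 0.3026]
tcp_rot: [[0.048, 0.999, 0.001], [0.999, -0.048, 0.0], [0.0, 0.001, -1.0]]
force: [0.0, -0.2, -0.3]
opening: 1.003
```

Emit:
{"api": "send_rows", "payload": {
  "moves": [
    [[0, 0, 6.7, -4.15, 1.44, 0, 1], [0, 0, 6.7, -4.06, 1.61, 0, 1], [0, 0, 6.7, -3.97, 1.77, 0, 1], [0, 0, 6.7, -3.88, 1.93, 0, 1], [0, 0, 6.7, -3.77, 2.09, 0, 1]]
  ]
}}

```text
time_s: 2.8
position: [0.5835, 0.0125, 0.3026]
tcp_rot: [[0.592, 0.806, 0.001], [0.806, -0.592, -0.0], [0.0, 0.001, -1.0]]
force: [1.3, -0.6, -0.1]
opening: 1.0
```

Emit:
{"api": "send_rows", "payload": {
  "moves": [
    [[0, 0, 6.7, -3.66, 2.24, 0, 1], [0, 0, 6.7, -3.55, 2.38, 0, 1], [0, 0, 6.7, -3.43, 2.52, 0, 1], [0, 0, 6.7, -3.3, 2.65, 0, 1], [0, 0, 6.7, -3.17, 2.78, 0, 1]]
  ]
}}

```text
time_s: 3.3
position: [0.5352, -0.1936, 0.3026]
tcp_rot: [[0.938, 0.346, 0.001], [0.346, -0.938, -0.0], [0.0, 0.001, -1.0]]
force: [0.3, -0.3, 0.4]
opening: 0.999
```

Emit:
{"api": "send_rows", "payload": {
  "moves": [
    [[0, 0, 6.7, -3.04, 2.9, 0, 1], [0, 0, 6.7, -2.9, 3.01, 0, 1], [0, 0, 6.7, -2.75, 3.12, 0, 1], [0, 0, 6.7, -2.6, 3.22, 0, 1], [0, 0, 6.7, -2.45, 3.31, 0, 1]]
  ]
}}

```text
time_s: 3.8
position: [0.4181, -0.3643, 0.3027]
tcp_rot: [[0.973, -0.23, 0.0], [-0.23, -0.973, -0.001], [0.001, 0.0, -1.0]]
force: [0.7, -0.5, -0.3]
opening: 1.0
```

```bash
cat >> h.py <<'E'
def to(p,yaw):
    """turn about tool z (deg) and shift (cm, present tool axes) to reach tool-down pose"""
    from rig import readout
    s=readout.read_state();R=np.array(s["tcp_rot"]);y=np.degrees(np.arctan2(R[1,0],R[0,0]))
    print("t",s["time_s"],"pos",np.array(s["position"]),"yaw",y,"zaxis",R[:,2],"F",np.array(s["force"]),"j",np.array(s["joint_positions"]))
    print("turn z",(y-yaw+180)%360-180,"shift cm",R.T@(np.array(p)-s["position"])*100)
E
python3 -c "
from h import *
to([.4235,-.3635,.1],-13)"
```

```text
t 3.8 pos [ 0.4181 -0.3643  0.3027] yaw -13.268955085213006 zaxis [ 0.0005 -0.0006 -1.    ] F [ 0.6535 -0.5056 -0.3188] j [-52.6068  19.7918  86.4908   0.0011  73.6736  50.6618]
turn z -0.26895508521300826 shift cm [ 0.4915 -0.206  20.2659]
```

Emit:
{"api": "send_rows", "payload": {
  "moves": [
    [[0, 0, -0.3, 0.5, -0.2, 4, 0.2], [0, 0, 0, 0, 0, 5, 0.2], [0, 0, 0, 0, 0, 5, 0.2], [0, 0, 0, 0, 0, 5, 0.2], [0, 0, 0, 0, 0, 3, 0.2]]
  ]
}}

```text
time_s: 4.3
position: [0.423, -0.3603, 0.0792]
tcp_rot: [[0.976, -0.22, -0.003], [-0.22, -0.976, 0.004], [-0.004, -0.003, -1.0]]
force: [-0.0, 0.2, 0.1]
opening: 0.65
```

```bash
python3 - <<'E'
from h import *
from rig import capture
import cv2
im=capture("top"); cv2.imwrite("pics/g.png",cv2.resize(im[185:255,330:410],(640,560),interpolation=2))
to([.4235,-.3635,.019],-13)
E
```

```text
t 4.35 pos [ 0.4215 -0.3586  0.0757] yaw -12.709030919303117 zaxis [-0.0073  0.0092 -0.9999] F [-0.5669  0.5287 -3.2611] j [-51.9597  37.2428  98.7832  -0.0051  44.6479  50.7549]
turn z 0.29096908069686833 shift cm [0.3586 0.4779 5.6676]
```

View pics/g.png

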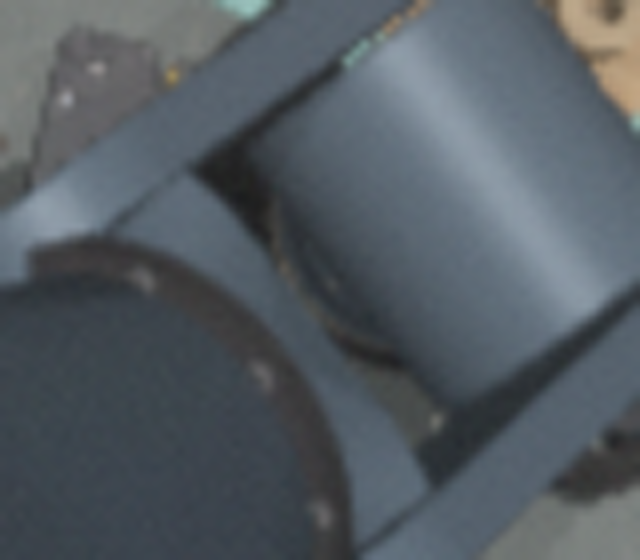

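The picture shows only the arm covering the core, so it gives no check. I'll let the arm settle.

Emit:
{"api": "send_rows", "payload": {
  "moves": [
    [[0, 0, 0, 0, 0, 0, 0.2], [0, 0, 0, 0, 0, 0, 0.2], [0, 0, 0, 0, 0, 0, 0.2], [0, 0, 0, 0, 0, 0, 0.2], [0, 0, 0, 0, 0, 0, 0.2]]
  ]
}}

```text
time_s: 4.85
position: [0.425, -0.3625, 0.084]
tcp_rot: [[0.976, -0.219, 0.002], [-0.219, -0.976, -0.002], [0.002, 0.002, -1.0]]
force: [0.6, -0.2, -1.0]
opening: 0.606
```

```bash
python3 -c "
from h import *
to([.4235,-.3635,.019],-13)"
```

```text
t 4.85 pos [ 0.425  -0.3625  0.084 ] yaw -12.67686382737791 zaxis [ 0.0017 -0.0023 -1.    ] F [ 0.6257 -0.1607 -0.9845] j [-51.9231  36.5022  98.4109  -0.0021  44.9227  50.7553]
turn z 0.3231361726220996 shift cm [-0.1406  0.1169  6.5036]
```

Emit:
{"api": "send_rows", "payload": {
  "moves": [
    [[0, 0, 0.3, -0.1, 0.1, 2, 0.2], [0, 0, 0, 0, 0, 1.8, 0.2], [0, 0, 0, 0, 0, 1.4, 0.2], [0, 0, 0, 0, 0, 0.9, 0.2], [0, 0, 0, 0, 0, 0.4, 0.2]]
  ]
}}

```text
time_s: 5.35
position: [0.4231, -0.3624, 0.0168]
tcp_rot: [[0.974, -0.225, -0.001], [-0.225, -0.974, 0.001], [-0.001, -0.001, -1.0]]
force: [-0.1, 0.1, 0.9]
opening: 0.602
```

Emit:
{"api": "send_rows", "payload": {
  "moves": [
    [[0, 0, 0, 0, 0, 0, 0.2], [0, 0, 0, 0, 0, 0, 0], [0, 0, 0, 0, 0, 0, -0.2], [0, 0, 0, 0, 0, 0, -0.6], [0, 0, 0, 0, 0, 0, -1]]
  ]
}}

```text
time_s: 5.85
position: [0.4235, -0.3628, 0.0181]
tcp_rot: [[0.974, -0.225, 0.001], [-0.225, -0.974, -0.001], [0.001, 0.0, -1.0]]
force: [-0.3, 0.1, 1.5]
opening: 0.366
```

Emit:
{"api": "send_rows", "payload": {
  "moves": [
    [[0, 0, 0, 0, 0, 0, -1], [0, 0, 0, 0, 0, 0, -1], [0, 0, 0, 0, 0, 0, -1], [0, 0, 0, 0, 0, 0, -1], [0, 0, 0, 0, 0, 0, -1]]
  ]
}}

```text
time_s: 6.35
position: [0.4235, -0.3628, 0.018]
tcp_rot: [[0.974, -0.225, 0.001], [-0.225, -0.974, -0.001], [0.001, 0.0, -1.0]]
force: [-0.4, 0.7, 5.6]
opening: 0.362
```

Emit:
{"api": "send_rows", "payload": {
  "moves": [
    [[0, 0, 0, 0, 0, -1, -1], [0, 0, 0, 0, 0, -2.5, -1], [0, 0, 0, 0, 0, -4, -1], [0, 0, 0, 0, 0, -4, -1], [0, 0, 0, 0, 0, -2, -1]]
  ]
}}

```text
time_s: 6.85
position: [0.4241, -0.3637, 0.1559]
tcp_rot: [[0.974, -0.225, 0.003], [-0.225, -0.974, -0.004], [0.004, 0.003, -1.0]]
force: [0.8, -0.5, -1.0]
opening: 0.367
```

```bash
python3 - <<'E'
from h import *
to([.5247,-.0869,.16],-30.9)
a=np.array([.4235,-.3628,.152]);b=np.array([.5247,-.0869,.16])
u=lambda t:t*t*(3-2*t)
rows(lambda t:(a+(b-a)*u(t),-13-17.9*u(t)),10)
E
```

```text
t 6.85 pos [ 0.4241 -0.3637  0.1559] yaw -12.987182690744165 zaxis [ 0.0029 -0.0038 -1.    ] F [ 0.7845 -0.4875 -1.0454] j [-52.0778  30.1049  95.6554  -0.0047  53.9665  50.9125]
turn z 17.912817309255843 shift cm [  3.5855 -29.2354  -0.4834]
[0, 0, 0.5, np.float64(0.1), np.float64(-0.82), np.float64(-0.02)]
[0, 0, 1.4, np.float64(0.26), np.float64(-2.22), np.float64(-0.06)]
[0, 0, 2.0, np.float64(0.3), np.float64(-3.28), np.float64(-0.09)]
[0, 0, 2.4, np.float64(0.23), np.float64(-3.99), np.float64(-0.11)]
[0, 0, 2.6, np.float64(0.06), np.float64(-4.35), np.float64(-0.12)]
[0, 0, 2.6, np.float64(-0.14), np.float64(-4.35), np.float64(-0.12)]
[0, 0, 2.4, np.float64(-0.31), np.float64(-3.98), np.float64(-0.11)]
[0, 0, 2.0, np.float64(-0.39), np.float64(-3.27), np.float64(-0.09)]
[0, 0, 1.4, np.float64(-0.35), np.float64(-2.21), np.float64(-0.06)]
[0, 0, 0.5, np.float64(-0.15), np.float64(-0.81), np.float64(-0.02)]
```

Emit:
{"api": "send_rows", "payload": {
  "moves": [
    [[0, 0, 0.5, 0.1, -0.82, 0, -1], [0, 0, 1.4, 0.26, -2.22, 0, -1], [0, 0, 2, 0.3, -3.28, 0, -1], [0, 0, 2.4, 0.23, -4, 0, -1], [0, 0, 2.6, 0.06, -4.35, 0, -1]]
  ]
}}

```text
time_s: 7.35
position: [0.4729, -0.2224, 0.1508]
tcp_rot: [[0.926, -0.376, -0.003], [-0.376, -0.926, 0.002], [-0.003, -0.001, -1.0]]
force: [0.9, -0.3, -1.1]
opening: 0.361
```

Emit:
{"api": "send_rows", "payload": {
  "moves": [
    [[0, 0, 2.6, -0.14, -4.35, 0, -1], [0, 0, 2.4, -0.31, -4, 0, -1], [0, 0, 2, -0.4, -3.27, 0, -1], [0, 0, 1.4, -0.35, -2.2, 0, -1], [0, 0, 0.5, -0.15, -0.8, 0, -1]]
  ]
}}

```text
time_s: 7.85
position: [0.5229, -0.0832, 0.1509]
tcp_rot: [[0.86, -0.51, -0.004], [-0.51, -0.86, 0.002], [-0.004, 0.0, -1.0]]
force: [-0.4, -0.5, -1.2]
opening: 0.359
```

Emit:
{"api": "send_rows", "payload": {
  "moves": [
    [[0, 0, 0, 0, 0, 0, -1], [0, 0, 0, 0, 0, 0, -1], [0, 0, 0, 0, 0, 0, -1], [0, 0, 0, 0, 0, 0, -1], [0, 0, 0, 0, 0, 0, -1]]
  ]
}}

```text
time_s: 8.35
position: [0.5238, -0.0872, 0.1526]
tcp_rot: [[0.858, -0.513, -0.0], [-0.513, -0.858, -0.0], [0.0, 0.0, -1.0]]
force: [-0.4, 0.3, -0.4]
opening: 0.365
```

```bash
python3 - <<'E'
from h import *
from rig import capture,camera_model
import cv2
to([.5247,-.0869,.037],-30.9)
S=camera_model("scene");p=S["pose"];k=S["camera_matrix"]
q=p[:3,:3].T@(np.array([.5247,-.0869,.16])-p[:3,3]);u=int(k[0,0]*q[0]/-q[2]+k[0,2]);v=int(k[1,1]*q[1]/q[2]+k[1,2]);print(u,v)
im=capture("scene"); cv2.imwrite("pics/s1.png",cv2.resize(im[v-60:v+60,u-80:u+80],(800,600),interpolation=2))
E
```

```text
t 8.35 pos [ 0.5238 -0.0872  0.1526] yaw -30.866403196775597 zaxis [-0.     -0.0001 -1.    ] F [-0.3804  0.2776 -0.4085] j [-21.5118  28.6834  99.5453  -0.0063  51.7702  99.3585]
turn z 0.0335968032244125 shift cm [ 0.0587 -0.0698 11.5566]
250 185
```

View pics/s1.png

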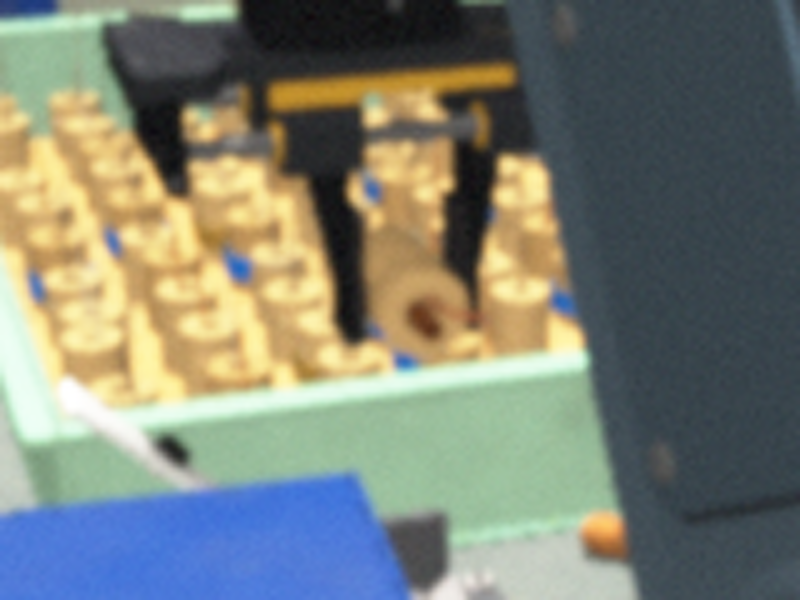

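The scene view shows the core held level between the fingers (crop px (415,295)), pin end to the camera, strap laid back at (110,410). Now down, slightly to the hinge side to nudge the strap farther back.

Emit:
{"api": "send_rows", "payload": {
  "moves": [
    [[0, 0, 0, 0, 0, 1.5, -1], [0, 0, 0, 0, 0, 2, -1], [0, 0, 0, 0, 0, 2, -1], [0, 0, 0, 0, 0, 1.5, -1], [0, 0, 0, 0, 0, 0.5, -1]]
  ]
}}

```text
time_s: 8.9
position: [0.5231, -0.0863, 0.0762]
tcp_rot: [[0.859, -0.512, -0.003], [-0.512, -0.859, 0.001], [-0.003, 0.0, -1.0]]
force: [0.2, -0.3, -1.9]
opening: 0.362
```

Emit:
{"api": "send_rows", "payload": {
  "moves": [
    [[0, 0, 0, 0.05, 0, 0.7, -1], [0, 0, 0, 0, 0, 0.8, -1], [0, 0, 0, 0, 0, 0.8, -1], [0, 0, 0, 0, 0, 0.8, -1], [0, 0, 0, 0, 0, 0.6, -1]]
  ]
}}

```text
time_s: 9.4
position: [0.5251, -0.0869, 0.0406]
tcp_rot: [[0.859, -0.512, 0.002], [-0.512, -0.859, -0.0], [0.002, -0.0, -1.0]]
force: [0.0, -0.1, 4.7]
opening: 0.367
```

```bash
python3 - <<'E'
from h import *
c,s=np.cos(-.5389),np.sin(-.5389)
to([.5218-.005*c,-.1015-.005*s,.036],-30.9)
E
```

```text
t 9.4 pos [ 0.5251 -0.0869  0.0406] yaw -30.80724308816255 zaxis [ 0.0015 -0.0005 -1.    ] F [ 0.0317 -0.1241  4.6934] j [-21.4391  39.5973 103.3093   0.0093  37.0026  99.3607]
turn z 0.09275691183745494 shift cm [-0.0334  1.4207  0.4556]
```

Emit:
{"api": "send_rows", "payload": {
  "moves": [
    [[0, 0, 0.1, 0, 0.4, 0, -1], [0, 0, 0, 0, 0.6, 0, -1], [0, 0, 0, 0, 0.4, 0, -1], [0, 0, 0, 0, 0, 0.4, -1], [0, 0, 0, 0, 0, 0.2, -1]]
  ]
}}

```text
time_s: 9.9
position: [0.5171, -0.0988, 0.0343]
tcp_rot: [[0.858, -0.514, -0.0], [-0.514, -0.858, 0.0], [-0.0, -0.0, -1.0]]
force: [0.3, 0.5, -1.3]
opening: 0.362
```

Emit:
{"api": "send_rows", "payload": {
  "moves": [
    [[0, 0, 0, 0, 0, 0.1, -1], [0, 0, 0, 0, 0, 0.1, -1], [0, 0, 0, 0, 0, 0.05, -1], [0, 0, 0, 0, 0, 0, -1], [0, 0, 0, 0, 0, 0, -1]]
  ]
}}

```text
time_s: 10.4
position: [0.5174, -0.0985, 0.0321]
tcp_rot: [[0.858, -0.513, 0.0], [-0.513, -0.858, -0.0], [0.0, -0.0, -1.0]]
force: [-0.9, 0.4, -0.5]
opening: 0.362
```

```bash
python3 - <<'E'
from h import *
c,s=np.cos(-.5389),np.sin(-.5389)
to([.5218-.005*c,-.1015-.005*s,.030],-30.9)
E
```

```text
t 10.4 pos [ 0.5174 -0.0985  0.0321] yaw -30.87475850727576 zaxis [ 0.0001 -0.0001 -1.    ] F [-0.901   0.4256 -0.5358] j [-22.949   40.2907 104.2123  -0.0001  35.4887  97.9258]
turn z 0.02524149272423415 shift cm [0.0331 0.0277 0.2094]
```

Emit:
{"api": "send_rows", "payload": {
  "moves": [
    [[0, 0, 0, 0, 0, 0.05, -1], [0, 0, 0, 0, 0, 0.05, -1], [0, 0, 0, 0, 0, 0, -1], [0, 0, 0, 0, 0, 0, -1], [0, 0, 0, 0, 0, 0, -1]]
  ]
}}

```text
time_s: 10.9
position: [0.5173, -0.0986, 0.0311]
tcp_rot: [[0.858, -0.513, 0.0], [-0.513, -0.858, -0.0], [0.0, -0.0, -1.0]]
force: [-0.5, -0.4, -0.8]
opening: 0.365
```

Emit:
{"api": "send_rows", "payload": {
  "moves": [
    [[0, 0, 0, 0, 0, 0.05, -1], [0, 0, 0, 0, 0, 0, -1], [0, 0, 0, 0, 0, 0, -1], [0, 0, 0, 0, 0, 0, -1], [0, 0, 0, 0, 0, 0, -1]]
  ]
}}

```text
time_s: 11.4
position: [0.5174, -0.0986, 0.0307]
tcp_rot: [[0.858, -0.513, 0.0], [-0.513, -0.858, -0.0], [0.0, -0.0, -1.0]]
force: [1.2, 1.2, 2.9]
opening: 0.36
```

Emit:
{"api": "send_rows", "payload": {
  "moves": [
    [[0, 0, 0, 0, 0, 0.05, -1], [0, 0, 0, 0, 0, 0, -1], [0, 0, 0, 0, 0, 0, -1], [0, 0, 0, 0, 0, 0, -1], [0, 0, 0, 0, 0, 0, -1]]
  ]
}}

```text
time_s: 11.9
position: [0.5175, -0.0986, 0.0307]
tcp_rot: [[0.858, -0.513, 0.001], [-0.513, -0.858, -0.0], [0.001, -0.0, -1.0]]
force: [-0.4, 1.0, 6.8]
opening: 0.366
```

Emit:
{"api": "send_rows", "payload": {
  "moves": [
    [[0, 0, 0, 0, 0, -0.07, -1], [0, 0, 0, 0.1, 0, 0, -1], [0, 0, 0, 0.2, 0, 0, -1], [0, 0, 0, 0.2, 0, 0, -1], [0, 0, 0, 0.1, 0, 0, -1]]
  ]
}}

```text
time_s: 12.4
position: [0.5221, -0.1012, 0.0306]
tcp_rot: [[0.858, -0.513, -0.001], [-0.513, -0.858, 0.001], [-0.001, -0.0, -1.0]]
force: [-2.0, 3.5, 3.5]
opening: 0.36
```

Emit:
{"api": "send_rows", "payload": {
  "moves": [
    [[0, 0, 0, 0.05, 0, 0, -1], [0, 0, 0, 0.05, 0, 0, -1], [0, 0, 0, 0.05, 0, 0, -1], [0, 0, 0, 0.05, 0, 0, -1], [0, 0, 0, 0, 0, 0, -1]]
  ]
}}

```text
time_s: 12.9
position: [0.5243, -0.1028, 0.0307]
tcp_rot: [[0.858, -0.513, 0.0], [-0.513, -0.858, -0.0], [0.0, -0.0, -1.0]]
force: [-1.5, 4.0, 3.7]
opening: 0.362
```

Emit:
{"api": "send_rows", "payload": {
  "moves": [
    [[0, 0, 0, 0.05, 0.03, -0.03, -1], [0, 0, 0, 0.05, 0, 0, -1], [0, 0, 0, 0.05, 0, 0, -1], [0, 0, 0, 0.05, 0, 0, -1], [0, 0, 0, 0, 0, 0, -1]]
  ]
}}

```text
time_s: 13.4
position: [0.5259, -0.1042, 0.0311]
tcp_rot: [[0.858, -0.513, 0.0], [-0.513, -0.858, -0.0], [0.0, 0.0, -1.0]]
force: [-1.6, 3.5, 2.3]
opening: 0.365
```

Emit:
{"api": "send_rows", "payload": {
  "moves": [
    [[0, 0, 0, 0.05, 0, 0, -1], [0, 0, 0, 0.05, 0, 0, -1], [0, 0, 0, 0, 0, 0, -1], [0, 0, 0, 0, 0, 0, -1], [0, 0, 0, 0, 0, 0, -1]]
  ]
}}

```text
time_s: 13.9
position: [0.5269, -0.1047, 0.031]
tcp_rot: [[0.858, -0.513, 0.001], [-0.513, -0.858, -0.0], [0.001, 0.0, -1.0]]
force: [0.2, 2.6, 1.9]
opening: 0.365
```

Emit:
{"api": "send_rows", "payload": {
  "moves": [
    [[0, 0, 0, 0.05, 0, 0, -1], [0, 0, 0, 0.05, 0, 0, -1], [0, 0, 0, 0, 0, 0, -1], [0, 0, 0, 0, 0, 0, -1], [0, 0, 0, 0, 0, 0, -1]]
  ]
}}

```text
time_s: 14.4
position: [0.5276, -0.1051, 0.031]
tcp_rot: [[0.858, -0.513, 0.0], [-0.513, -0.858, -0.0], [0.0, 0.0, -1.0]]
force: [-0.2, 2.5, 0.5]
opening: 0.362
```

Emit:
{"api": "send_rows", "payload": {
  "moves": [
    [[0, 0, 0, 0.05, 0, 0, -1], [0, 0, 0, 0.05, 0, 0, -1], [0, 0, 0, 0, 0, 0, -1], [0, 0, 0, 0, 0, 0, -1], [0, 0, 0, 0, 0, 0, -1]]
  ]
}}

```text
time_s: 14.9
position: [0.528, -0.1054, 0.031]
tcp_rot: [[0.858, -0.513, -0.001], [-0.513, -0.858, 0.0], [-0.001, 0.0, -1.0]]
force: [-2.2, 3.2, 1.8]
opening: 0.359
```

Emit:
{"api": "send_rows", "payload": {
  "moves": [
    [[0, 0, 0, 0.05, 0, 0, -1], [0, 0, 0, 0.05, 0, 0, -1], [0, 0, 0, 0, 0, 0, -1], [0, 0, 0, 0, 0, 0, -1], [0, 0, 0, 0, 0, 0, -1]]
  ]
}}

```text
time_s: 15.4
position: [0.528, -0.1054, 0.031]
tcp_rot: [[0.858, -0.513, -0.002], [-0.513, -0.858, 0.001], [-0.003, 0.0, -1.0]]
force: [-3.8, 4.3, 3.6]
opening: 0.362
```

Emit:
{"api": "send_rows", "payload": {
  "moves": [
    [[0, 0, 0, 0.05, 0, 0, -1], [0, 0, 0, 0.05, 0, 0, -1], [0, 0, 0, 0, 0, 0, -1], [0, 0, 0, 0, 0, 0, -1], [0, 0, 0, 0, 0, 0, -1]]
  ]
}}

```text
time_s: 15.9
position: [0.528, -0.1054, 0.031]
tcp_rot: [[0.858, -0.513, -0.004], [-0.513, -0.858, 0.002], [-0.005, 0.0, -1.0]]
force: [-3.2, 4.7, 5.0]
opening: 0.362
```

Emit:
{"api": "send_rows", "payload": {
  "moves": [
    [[0, 0, 0, 0, 0, 0, -1], [0, 0, 0, 0, 0, 0, -1], [0, 0, 0, 0, 0, 0, -1], [0, 0, 0, 0, 0, 0, -1], [0, 0, 0, 0, 0, 0, -1]]
  ]
}}

```text
time_s: 16.4
position: [0.528, -0.1054, 0.031]
tcp_rot: [[0.858, -0.513, -0.004], [-0.513, -0.858, 0.002], [-0.005, 0.0, -1.0]]
force: [-4.2, 4.7, 5.1]
opening: 0.361
```

Emit:
{"api": "send_rows", "payload": {
  "moves": [
    [[0, 0, 0, 0.05, 0, -0.03, -1], [0, 0, 0, 0.05, 0, 0, -1], [0, 0, 0, 0.05, 0, 0, -1], [0, 0, 0, 0, 0, 0, -1], [0, 0, 0, 0, 0, 0, -1]]
  ]
}}

```text
time_s: 16.9
position: [0.528, -0.1054, 0.031]
tcp_rot: [[0.858, -0.513, -0.007], [-0.513, -0.858, 0.004], [-0.008, 0.001, -1.0]]
force: [-5.4, 5.9, 5.2]
opening: 0.359
```

Emit:
{"api": "send_rows", "payload": {
  "moves": [
    [[0, 0, 0, -0.05, 0, 0, -1], [0, 0, 0, -0.05, 0, 0, -1], [0, 0, 0, -0.05, 0, 0, -1], [0, 0, 0, 0, 0, 0, -1], [0, 0, 0, 0, 0, 0, -1]]
  ]
}}

```text
time_s: 17.4
position: [0.528, -0.1054, 0.031]
tcp_rot: [[0.858, -0.513, -0.004], [-0.513, -0.858, 0.002], [-0.005, 0.0, -1.0]]
force: [-4.4, 4.5, 2.7]
opening: 0.362
```

Emit:
{"api": "send_rows", "payload": {
  "moves": [
    [[0, 0, 0, -0.05, 0, 0, -1], [0, 0, 0, 0, 0, 0, -0.2], [0, 0, 0, 0, 0, 0, 0], [0, 0, 0, 0, 0, 0, 0.15], [0, 0, 0, 0, 0, 0, 0.15]]
  ]
}}

```text
time_s: 17.9
position: [0.5305, -0.107, 0.0315]
tcp_rot: [[0.858, -0.513, 0.002], [-0.513, -0.858, -0.001], [0.002, 0.0, -1.0]]
force: [-1.0, -0.2, -0.6]
opening: 0.547
```

Emit:
{"api": "send_rows", "payload": {
  "moves": [
    [[0, 0, 0, 0, 0, -0.5, 0.15], [0, 0, 0, 0, 0, -1.5, 0.15], [0, 0, 0, 0, 0, -3, 0.15], [0, 0, 0, 0, 0, -4, 0.15], [0, 0, 0, 0, 0, -4, 0.15]]
  ]
}}

```text
time_s: 18.4
position: [0.5292, -0.1063, 0.1626]
tcp_rot: [[0.858, -0.513, -0.001], [-0.513, -0.858, 0.0], [-0.001, 0.0, -1.0]]
force: [0.2, 0.7, -0.7]
opening: 0.575
```

Emit:
{"api": "send_rows", "payload": {
  "moves": [
    [[0, 0, 0, 0, 0, -4, 0.15], [0, 0, 0, 0, 0, -4, -1], [0, 0, 0, 0, 0, -2, -1], [0, 0, 0, 0, 0, 0, -1], [0, 0, 0, 0, 0, 0, -1]]
  ]
}}

```text
time_s: 18.9
position: [0.5292, -0.1062, 0.2615]
tcp_rot: [[0.858, -0.513, 0.0], [-0.513, -0.858, -0.0], [0.0, 0.0, -1.0]]
force: [-0.6, -0.1, -0.1]
opening: 0.297
```

```bash
python3 - <<'E'
from h import *
from rig import capture
import cv2
im=capture("top"); cv2.imwrite("pics/t2.png",im); cv2.imwrite("pics/t2c.png",cv2.resize(im[130:210,205:305],(800,640),interpolation=2)[:592])
to([.6,.0,.2],59.1)
E
```

```text
t 18.95 pos [ 0.5287 -0.106   0.2604] yaw -30.888578274063192 zaxis [-0.0018  0.0007 -1.    ] F [-0.0096 -0.4497 -0.964 ] j [-23.2139  21.0688  91.7349  -0.0065  67.3085  97.6772]
turn z -89.9885782740632 shift cm [  0.692  -12.7604   6.0376]
```

View pics/t2c.png

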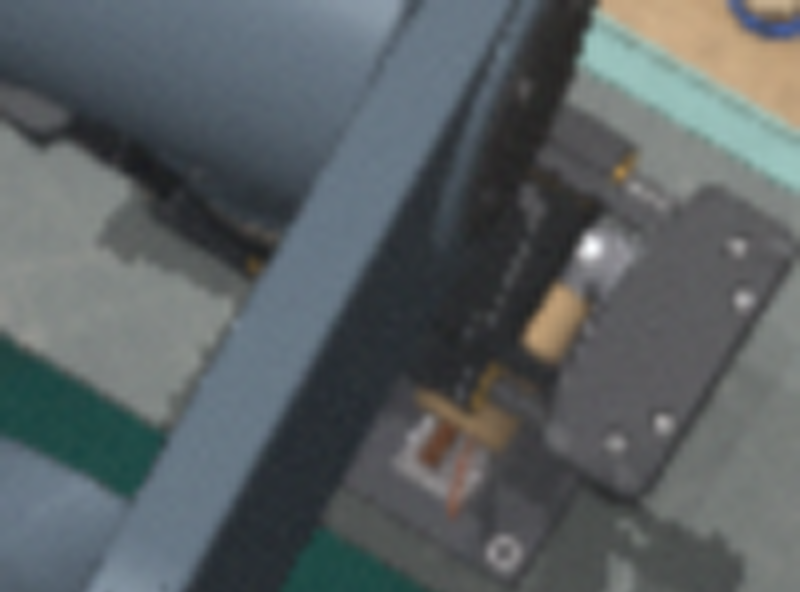

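Core lies in the V, tan body up by the stop (crop px (555,320)), tail at (440,450); the strap is hidden by the arm. Next: turn the gripper so the jaws lie along the V and go behind the strap.

```bash
cat >> h.py <<'E'
Y0=-30.88
def fx(x,y,z):
    c,s=np.cos(np.radians(Y0)),np.sin(np.radians(Y0)); return np.array([.5218+(c*x-s*y)/1e3,-.1015+(s*x+c*y)/1e3,z/1e3])
def tofx(p):
    c,s=np.cos(np.radians(Y0)),np.sin(np.radians(Y0)); d=np.array(p)-[.5218,-.1015,0]; return np.array([c*d[0]+s*d[1],-s*d[0]+c*d[1],d[2]])*1e3
E
python3 - <<'E'
from h import *
a=np.array([.5292,-.1062,.2615]);b=fx(2,172,230);u=lambda t:t*t*(3-2*t)*.4+.6*t
rows(lambda t:(a+(b-a)*u(t),-30.88+90*t),15)
E
```

```text
[0, 0, -6.0, np.float64(-0.03), np.float64(-0.78), np.float64(0.14)]
[0, 0, -6.0, np.float64(0.06), np.float64(-0.93), np.float64(0.17)]
[0, 0, -6.0, np.float64(0.18), np.float64(-1.06), np.float64(0.2)]
[0, 0, -6.0, np.float64(0.32), np.float64(-1.14), np.float64(0.22)]
[0, 0, -6.0, np.float64(0.47), np.float64(-1.18), np.float64(0.23)]
[0, 0, -6.0, np.float64(0.62), np.float64(-1.18), np.float64(0.24)]
[0, 0, -6.0, np.float64(0.76), np.float64(-1.14), np.float64(0.25)]
[0, 0, -6.0, np.float64(0.88), np.float64(-1.06), np.float64(0.25)]
[0, 0, -6.0, np.float64(0.98), np.float64(-0.95), np.float64(0.25)]
[0, 0, -6.0, np.float64(1.04), np.float64(-0.82), np.float64(0.24)]
[0, 0, -6.0, np.float64(1.07), np.float64(-0.68), np.float64(0.23)]
[0, 0, -6.0, np.float64(1.06), np.float64(-0.52), np.float64(0.22)]
[0, 0, -6.0, np.float64(1.01), np.float64(-0.37), np.float64(0.2)]
[0, 0, -6.0, np.float64(0.91), np.float64(-0.23), np.float64(0.17)]
[0, 0, -6.0, np.float64(0.77), np.float64(-0.11), np.float64(0.14)]
```

Emit:
{"api": "send_rows", "payload": {
  "moves": [
    [[0, 0, -6, 0, -0.8, 0.1, -1], [0, 0, -6, 0.1, -0.9, 0.2, -1], [0, 0, -6, 0.2, -1.1, 0.2, -1], [0, 0, -6, 0.3, -1.1, 0.2, -1], [0, 0, -6, 0.5, -1.2, 0.2, -1]]
  ]
}}

```text
time_s: 19.45
position: [0.5545, -0.06, 0.2499]
tcp_rot: [[1.0, -0.012, -0.005], [-0.012, -1.0, 0.001], [-0.005, -0.001, -1.0]]
force: [-0.2, -0.0, 0.2]
opening: 0.004
```

Emit:
{"api": "send_rows", "payload": {
  "moves": [
    [[0, 0, -6, 0.6, -1.2, 0.2, -1], [0, 0, -6, 0.8, -1.1, 0.2, -1], [0, 0, -6, 0.9, -1.1, 0.2, -1], [0, 0, -6, 1, -1, 0.2, -1], [0, 0, -6, 1, -0.8, 0.2, -1]]
  ]
}}

```text
time_s: 19.95
position: [0.5872, 0.0001, 0.2398]
tcp_rot: [[0.871, 0.49, -0.005], [0.49, -0.872, 0.001], [-0.004, -0.003, -1.0]]
force: [-0.4, 0.2, -0.7]
opening: 0.002
```

Emit:
{"api": "send_rows", "payload": {
  "moves": [
    [[0, 0, -6, 1.1, -0.7, 0.2, -1], [0, 0, -6, 1.1, -0.5, 0.2, -1], [0, 0, -6, 1, -0.4, 0.2, -1], [0, 0, -6, 0.9, -0.2, 0.2, -1], [0, 0, -6, 0.8, -0.1, 0.2, -1]]
  ]
}}

```text
time_s: 20.45
position: [0.6129, 0.0463, 0.2297]
tcp_rot: [[0.509, 0.861, -0.005], [0.861, -0.509, 0.0], [-0.002, -0.004, -1.0]]
force: [0.1, 0.6, 0.7]
opening: 0.0
```

```bash
python3 - <<'E'
from h import *
from rig import capture,readout
import cv2
im=capture("top"); cv2.imwrite("pics/t3.png",cv2.resize(im[130:210,205:305],(800,640),interpolation=2)[:592])
to(fx(2,172,105),59.12);print(tofx(readout.read_state()["position"]))
E
```

```text
t 20.5 pos [0.6133 0.0473 0.2294] yaw 59.56408143472319 zaxis [-0.0046  0.0014 -1.    ] F [ 0.3692  1.2026 -0.8967] j [-6.0103 29.1379 82.9427  0.0567 68.1893 24.4046]
turn z 0.44408143472318784 shift cm [-0.2538  0.0438 12.4357]
[  2.1215 174.6773 229.3549]
```

View pics/t3.png

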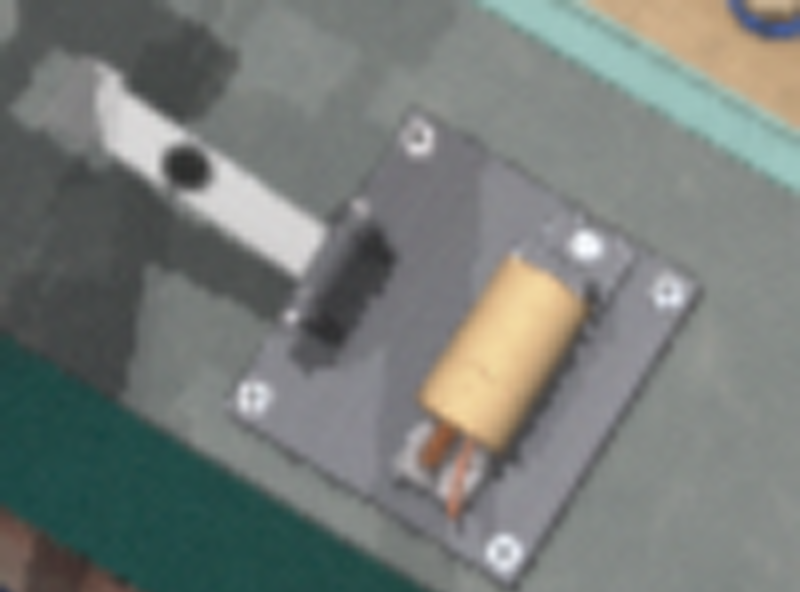

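The core sits squarely in the V with its plain end at the stop (crop px (545,275)); the strap now lies back at about 2.58 rad (pad at (186,166)). Fingers go down behind the tab.

Emit:
{"api": "send_rows", "payload": {
  "moves": [
    [[0, 0, 0.4, -0.2, 0, 2.5, -1], [0, 0, 0, 0, 0, 3.5, -1], [0, 0, 0, 0, 0, 3.5, -1], [0, 0, 0, 0, 0, 2, -1], [0, 0, 0, 0, 0, 0.9, -1]]
  ]
}}

```text
time_s: 21.0
position: [0.61, 0.044, 0.1043]
tcp_rot: [[0.521, 0.854, -0.008], [0.854, -0.521, 0.001], [-0.004, -0.007, -1.0]]
force: [-0.4, 0.6, -0.3]
opening: 0.005
```

```bash
python3 - <<'E'
from h import *
from rig import readout
to(fx(2,172,105),59.12);p=tofx(readout.read_state()["position"]);print(p)
W=np.array([(172,105),(156,105),(138,122),(113,138),(89,145),(71,145),(49.6,146.4),(25.8,140.9),(4,127.8),(-16,108.6),(-28,92.4),(-31.5,84)],float)
s=np.r_[0,np.cumsum(np.hypot(*np.diff(W,axis=0).T))];n=int(np.ceil(s[-1]/11/5)*5)
t=np.linspace(0,s[-1],n+1);q=np.c_[np.interp(t,s,W[:,0]),np.interp(t,s,W[:,1])]
for a,b in zip(q,q[1:]): print((b-a).round(1)/10*[1,-1], b.round(0))
E
```

```text
t 21.0 pos [0.61   0.044  0.1043] yaw 58.61938619221371 zaxis [-0.008   0.0007 -1.    ] F [-0.3654  0.616  -0.2788] j [-6.3229 37.9416 89.3727 -0.0112 53.1458 25.0652]
turn z -0.5006138077862943 shift cm [ 0.1827  0.0973 -0.0737]
[  1.0059 170.1787 104.2769]
[-0.97 -0.  ] [162. 105.]
[-0.88 -0.23] [154. 107.]
[-0.7  -0.66] [147. 114.]
[-0.7  -0.66] [140. 121.]
[-0.79 -0.55] [132. 126.]
[-0.81 -0.52] [123. 131.]
[-0.81 -0.52] [115. 137.]
[-0.9  -0.34] [106. 140.]
[-0.93 -0.27] [ 97. 143.]
[-0.93 -0.24] [ 88. 145.]
[-0.97 -0.  ] [ 78. 145.]
[-0.97 -0.02] [ 68. 145.]
[-0.96 -0.06] [ 59. 146.]
[-0.96 -0.05] [ 49. 146.]
[-0.94  0.22] [ 40. 144.]
[-0.94  0.22] [ 30. 142.]
[-0.88  0.36] [ 21. 138.]
[-0.83  0.5 ] [ 13. 133.]
[-0.83  0.5 ] [  5. 128.]
[-0.71  0.65] [ -2. 122.]
[-0.7   0.67] [ -9. 115.]
[-0.69  0.67] [-16. 108.]
[-0.58  0.78] [-22. 101.]
[-0.58  0.78] [-28.  93.]
[-0.38  0.89] [-32.  84.]
```

Emit:
{"api": "send_rows", "payload": {
  "moves": [
    [[0, 0, -0.5, -0.8, 0.1, 0, -1], [0, 0, 0, -0.9, 0, -0.2, -1], [0, 0, 0, -0.7, 0, -0.65, -1], [0, 0, 0, -0.7, 0, -0.65, -1], [0, 0, 0, -0.8, 0, -0.55, -1]]
  ]
}}

```text
time_s: 21.5
position: [0.5952, 0.0111, 0.1316]
tcp_rot: [[0.514, 0.858, 0.005], [0.858, -0.514, 0.003], [0.005, 0.003, -1.0]]
force: [1.1, 7.8, 3.4]
opening: 0.005
```

Emit:
{"api": "send_rows", "payload": {
  "moves": [
    [[0, 0, 0, -0.8, 0, -0.5, -1], [0, 0, 0, -0.8, 0, -0.5, -1], [0, 0, 0, -0.9, 0, -0.35, -1], [0, 0, 0, -0.9, 0, -0.3, -1], [0, 0, 0, -0.9, 0, -0.25, -1]]
  ]
}}

```text
time_s: 22.0
position: [0.5732, -0.0272, 0.1505]
tcp_rot: [[0.512, 0.859, 0.006], [0.859, -0.512, -0.0], [0.003, 0.005, -1.0]]
force: [2.1, 3.1, 1.5]
opening: 0.004
```

```bash
python3 - <<'E'
from h import *
from rig import capture,readout
import cv2
to(fx(2,88,145),59.12);print(tofx(readout.read_state()["position"]))
im=capture("scene"); cv2.imwrite("pics/s3.png",cv2.resize(im[110:270,130:330],(750,600),interpolation=2))
E
```

```text
t 22.0 pos [ 0.5732 -0.0272  0.1505] yaw 59.176807889875874 zaxis [ 0.0056 -0.0001 -1.    ] F [2.0856 3.1296 1.4757] j [-13.9146  31.5278  93.7683   0.0892  54.3914  16.8573]
turn z 0.05680788987586993 shift cm [-0.2106 -0.4012  0.5471]
[  5.9837  90.0948 150.4959]
```

View pics/s3.png

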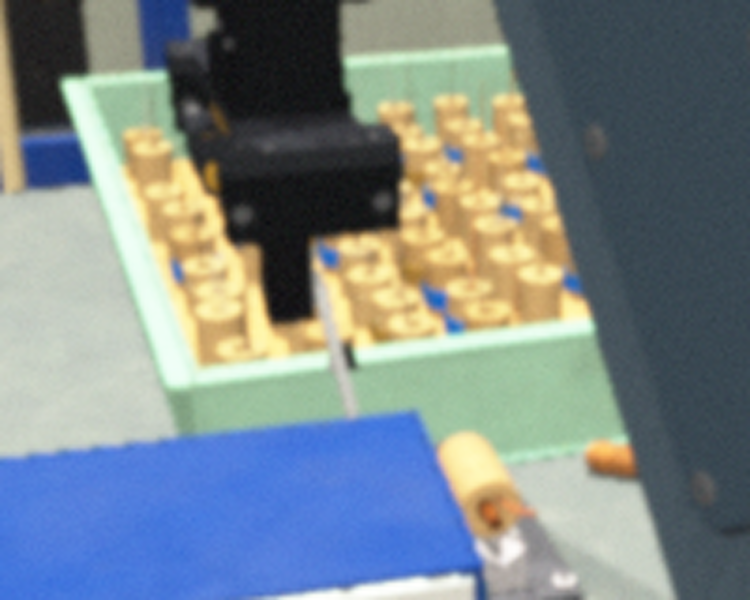

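The scene view shows the closed finger (px (290,300) in the crop) pushing the strap, now near upright, core still in the V at (480,480). Continue over.

Emit:
{"api": "send_rows", "payload": {
  "moves": [
    [[0, 0, 0, -0.9, -0.1, 0.1, -1], [0, 0, 0, -0.9, -0.1, 0.1, -1], [0, 0, 0, -0.9, -0.1, 0.1, -1], [0, 0, 0, -0.9, -0.1, 0, -1], [0, 0, 0, -0.9, 0, 0.2, -1]]
  ]
}}

```text
time_s: 22.55
position: [0.5449, -0.064, 0.1424]
tcp_rot: [[0.512, 0.859, -0.0], [0.859, -0.512, 0.001], [0.0, -0.001, -1.0]]
force: [3.4, 4.0, -1.6]
opening: 0.004
```

```bash
python3 - <<'E'
from h import *
from rig import readout
to(fx(2,40,144),59.12);print(tofx(readout.read_state()["position"]))
E
```

```text
t 22.55 pos [ 0.5449 -0.064   0.1424] yaw 59.1967213578469 zaxis [-0.0003  0.0005 -1.    ] F [ 3.4118  3.995  -1.5894] j [-18.3817  30.7009  97.5123   0.0293  51.8128  12.4034]
turn z 0.07672135784690681 shift cm [-0.406   0.1447 -0.1627]
[  0.5463  44.0582 142.375 ]
```

Emit:
{"api": "send_rows", "payload": {
  "moves": [
    [[0, 0, 0, -0.9, 0.1, 0, -1], [0, 0, 0, -0.9, 0, 0.2, -1], [0, 0, 0, -0.9, 0, 0.3, -1], [0, 0, 0, -0.8, 0, 0.5, -1], [0, 0, 0, -0.8, 0, 0.5, -1]]
  ]
}}

```text
time_s: 23.05
position: [0.5233, -0.1012, 0.1273]
tcp_rot: [[0.512, 0.859, -0.001], [0.859, -0.512, 0.0], [-0.0, -0.001, -1.0]]
force: [0.6, 3.3, 1.4]
opening: 0.006
```

```bash
python3 - <<'E'
from h import *
from rig import readout
to(fx(2,-9,115),59.12);print(tofx(readout.read_state()["position"]))
E
```

```text
t 23.05 pos [ 0.5233 -0.1012  0.1273] yaw 59.22440831791985 zaxis [-0.0013  0.0005 -1.    ] F [0.6161 3.2685 1.3812] j [-22.9669  31.1063 100.3602  -0.0046  48.6122   7.8117]
turn z 0.10440831791984806 shift cm [-0.9996  0.0846  1.2315]
[  1.1521   0.9973 127.3136]
```

Emit:
{"api": "send_rows", "payload": {
  "moves": [
    [[0, 0, 0, -0.7, 0.1, 0.6, -1], [0, 0, 0, -0.7, 0, 0.65, -1], [0, 0, 0, -0.6, 0, 0.65, -1], [0, 0, 0, -0.6, 0, 0.7, -1], [0, 0, 0, -0.5, 0, 0.7, -1]]
  ]
}}

```text
time_s: 23.55
position: [0.5091, -0.1288, 0.0944]
tcp_rot: [[0.512, 0.859, 0.0], [0.859, -0.512, -0.001], [-0.0, 0.0, -1.0]]
force: [1.8, 1.8, 2.8]
opening: 0.003
```

Emit:
{"api": "send_rows", "payload": {
  "moves": [
    [[0, 0, 0, -0.1, 0, 0.3, -1], [0, 0, 0, -0.1, 0, 0.3, -1], [0, 0, 0, 0, 0, 0.2, -1], [0, 0, 0, 0, 0, 0, -1], [0, 0, 0, 0, 0, 0, -1]]
  ]
}}

```text
time_s: 24.05
position: [0.5079, -0.1296, 0.0867]
tcp_rot: [[0.512, 0.859, -0.001], [0.859, -0.512, 0.0], [-0.0, -0.001, -1.0]]
force: [-0.9, 0.3, 0.4]
opening: 0.004
```

```bash
python3 - <<'E'
from h import *
from rig import readout
to(fx(2,-34,80),59.12);print(tofx(readout.read_state()["position"]))
E
```

```text
t 24.05 pos [ 0.5079 -0.1296  0.0867] yaw 59.22649336448913 zaxis [-0.0008  0.0003 -1.    ] F [-0.8637  0.2931  0.3573] j [-26.5418  34.5274 103.1697  -0.0095  42.3498   4.2387]
turn z 0.1064933644891255 shift cm [-0.2698 -0.0487  0.6671]
[  2.487  -31.2997  86.6701]
```

Emit:
{"api": "send_rows", "payload": {
  "moves": [
    [[0, 0, 0, -0.1, 0, 0.15, -1], [0, 0, 0, -0.1, 0, 0.15, -1], [0, 0, 0, 0, 0, 0.15, -1], [0, 0, 0, 0, 0, 0.1, -1], [0, 0, 0, 0, 0, 0, -1]]
  ]
}}

```text
time_s: 24.55
position: [0.5071, -0.1315, 0.0812]
tcp_rot: [[0.512, 0.859, -0.0], [0.859, -0.512, 0.0], [-0.0, -0.0, -1.0]]
force: [0.5, 1.3, 1.7]
opening: 0.004
```

Emit:
{"api": "send_rows", "payload": {
  "moves": [
    [[0, 0, 0, 0, 0, 0.1, -1], [0, 0, 0, 0, 0, 0.1, -1], [0, 0, 0, 0, 0, 0, -1], [0, 0, 0, 0, 0, 0, -1], [0, 0, 0, 0, 0, 0, -1]]
  ]
}}

```text
time_s: 25.05
position: [0.5071, -0.1316, 0.0792]
tcp_rot: [[0.512, 0.859, -0.0], [0.859, -0.512, -0.0], [-0.0, -0.0, -1.0]]
force: [-0.4, 0.5, 1.0]
opening: 0.006
```

Emit:
{"api": "send_rows", "payload": {
  "moves": [
    [[0, 0, 0, 0, 0, 0.1, -1], [0, 0, 0, 0, 0, 0.1, -1], [0, 0, 0, 0, 0, 0, -1], [0, 0, 0, 0, 0, 0, -1], [0, 0, 0, 0, 0, 0, -1]]
  ]
}}

```text
time_s: 25.55
position: [0.5071, -0.1316, 0.0773]
tcp_rot: [[0.512, 0.859, -0.0], [0.859, -0.512, -0.0], [-0.0, -0.0, -1.0]]
force: [0.4, -0.3, 1.4]
opening: 0.002
```

Emit:
{"api": "send_rows", "payload": {
  "moves": [
    [[0, 0, 0, 0, 0, 0.1, -1], [0, 0, 0, 0, 0, 0.1, -1], [0, 0, 0, 0, 0, 0, -1], [0, 0, 0, 0, 0, 0, -1], [0, 0, 0, 0, 0, 0, -1]]
  ]
}}

```text
time_s: 26.05
position: [0.5073, -0.1315, 0.0753]
tcp_rot: [[0.512, 0.859, 0.0], [0.859, -0.512, 0.0], [0.0, 0.0, -1.0]]
force: [-0.4, -0.6, 1.7]
opening: 0.009
```

Emit:
{"api": "send_rows", "payload": {
  "moves": [
    [[0, 0, 0, 0, 0, 0.05, -1], [0, 0, 0, 0, 0, 0.05, -1], [0, 0, 0, 0, 0, 0, -1], [0, 0, 0, 0, 0, 0, -1], [0, 0, 0, 0, 0, 0, -1]]
  ]
}}

```text
time_s: 26.55
position: [0.5073, -0.1315, 0.0744]
tcp_rot: [[0.512, 0.859, 0.0], [0.859, -0.512, 0.0], [0.0, 0.0, -1.0]]
force: [-0.6, -0.3, 2.9]
opening: 0.005
```

Emit:
{"api": "send_rows", "payload": {
  "moves": [
    [[0, 0, 0, 0, 0, 0.05, -1], [0, 0, 0, 0, 0, 0.05, -1], [0, 0, 0, 0, 0, 0, -1], [0, 0, 0, 0, 0, 0, -1], [0, 0, 0, 0, 0, 0, -1]]
  ]
}}

```text
time_s: 27.05
position: [0.5073, -0.1315, 0.0734]
tcp_rot: [[0.512, 0.859, 0.0], [0.859, -0.512, -0.0], [0.0, 0.0, -1.0]]
force: [-0.3, -0.3, 2.5]
opening: 0.005
```

Emit:
{"api": "send_rows", "payload": {
  "moves": [
    [[0, 0, 0, 0, 0, 0.05, -1], [0, 0, 0, 0, 0, 0.05, -1], [0, 0, 0, 0, 0, 0, -1], [0, 0, 0, 0, 0, 0, -1], [0, 0, 0, 0, 0, 0, -1]]
  ]
}}

```text
time_s: 27.55
position: [0.5073, -0.1316, 0.0731]
tcp_rot: [[0.512, 0.859, 0.0], [0.859, -0.512, -0.0], [0.0, 0.001, -1.0]]
force: [-1.1, 0.4, 8.2]
opening: 0.006
```

Emit:
{"api": "send_rows", "payload": {
  "moves": [
    [[0, 0, 0, 0, 0, 0.05, -1], [0, 0, 0, 0, 0, 0, -1], [0, 0, 0, 0, 0, 0, -1], [0, 0, 0, 0, 0, 0, -1], [0, 0, 0, 0, 0, 0, -1]]
  ]
}}

```text
time_s: 28.05
position: [0.5073, -0.1316, 0.073]
tcp_rot: [[0.512, 0.859, 0.001], [0.859, -0.512, -0.0], [-0.0, 0.001, -1.0]]
force: [-2.2, 1.1, 11.6]
opening: 0.004
```

Contact at z = 73 mm and 11.6 N on the tab, within 7 to 14 N. Hold briefly and lift off.

Emit:
{"api": "send_rows", "payload": {
  "moves": [
    [[0, 0, 0, 0, 0, 0, -1], [0, 0, 0, 0, 0, 0, -1], [0, 0, 0, 0, 0, -0.05, -1], [0, 0, 0, 0, 0, -0.1, -1], [0, 0, 0, 0, 0, -0.2, -1]]
  ]
}}

```text
time_s: 28.55
position: [0.507, -0.1313, 0.075]
tcp_rot: [[0.512, 0.859, -0.001], [0.859, -0.512, 0.0], [0.0, -0.001, -1.0]]
force: [0.1, 0.3, 0.2]
opening: 0.008
```

Emit:
{"api": "send_rows", "payload": {
  "moves": [
    [[0, 0, 0, 0, 0, -1, -1], [0, 0, 0, 0, 0, -2, -1], [0, 0, 0, 0, 0, -4, -1], [0, 0, 0, 0, 0, -4, -1], [0, 0, 0, 0, 0, -4, -1]]
  ]
}}

```text
time_s: 29.05
position: [0.5068, -0.1313, 0.2271]
tcp_rot: [[0.512, 0.859, -0.0], [0.859, -0.512, 0.0], [0.0, -0.001, -1.0]]
force: [-0.1, -0.6, -0.5]
opening: 0.004
```

Emit:
{"api": "send_rows", "payload": {
  "moves": [
    [[0, 0, 0, 4, 0, 0, -1], [0, 0, 0, 5, 0, 0, -1], [0, 0, 0, 5, 0, 0, -1], [0, 0, 0, 5, 0, 0, -1], [0, 0, 0, 4, 0, 0, -1]]
  ]
}}

```text
time_s: 29.55
position: [0.6258, 0.0687, 0.2259]
tcp_rot: [[0.511, 0.86, 0.001], [0.86, -0.511, 0.0], [0.001, 0.0, -1.0]]
force: [0.8, -1.3, 0.3]
opening: 0.004
```

Emit:
{"api": "send_rows", "payload": {
  "moves": [
    [[0, 0, 0, 0, 0, 0, -1], [0, 0, 0, 0, 0, 0, -1], [0, 0, 0, 0, 0, 0, -1], [0, 0, 0, 0, 0, 0, -1], [0, 0, 0, 0, 0, 0, -1]]
  ]
}}

```text
time_s: 30.05
position: [0.6244, 0.0648, 0.2255]
tcp_rot: [[0.513, 0.858, -0.0], [0.858, -0.513, -0.0], [-0.0, -0.0, -1.0]]
force: [0.1, -0.4, -0.3]
opening: 0.004
```

```bash
python3 - <<'E'
from h import *
from rig import capture,readout
import cv2
im=capture("top"); cv2.imwrite("pics/t4.png",cv2.resize(im[130:210,205:305],(800,640),interpolation=2)[:592])
s=readout.read_state();print(s["time_s"],s["position"],s["force"])
F=(205,130)
for x in (32,34,36,38): print(x,crop(fx(x,13,56),F),"core end edge if x:",crop(fx(x,16,46),F),crop(fx(x,-16,46),F))
print("tab",crop(fx(2,-44,73),F))
E
```

```text
30.1 [0.6246 0.0649 0.2256] [-0.1652  0.1149  0.137 ]
32 [507.1051 266.2523] core end edge if x: [502.0589 266.3614] [587.5808 319.1115]
34 [510.5097 260.9054] core end edge if x: [505.437  261.0572] [590.9508 313.7943]
36 [513.9133 255.56  ] core end edge if x: [508.8141 255.7544] [594.3199 308.4785]
38 [517.316  250.2161] core end edge if x: [512.1904 250.4531] [597.6881 303.1642]
tab [606.0909 435.3924]
```

View pics/t4.png

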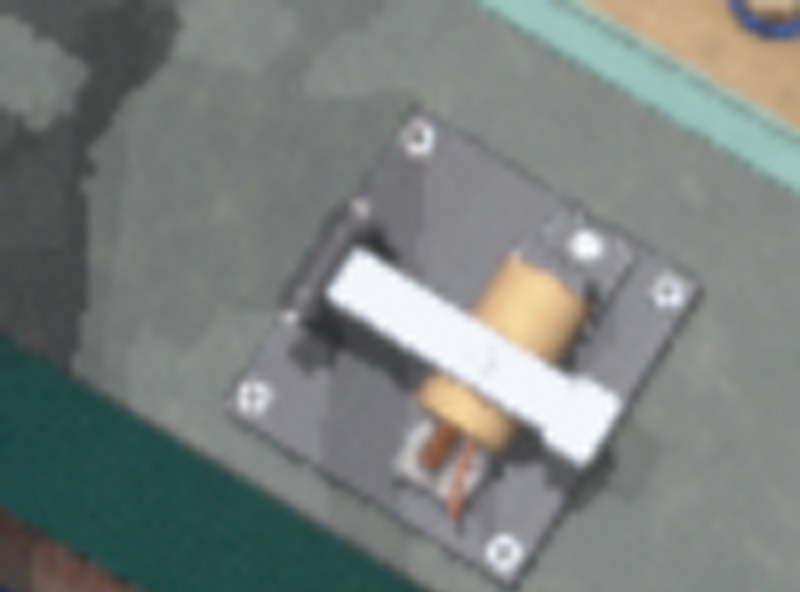

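The strap lies level over the core, with the tab end at crop px (600,430) against a predicted (606,435). The core's plain end is still at the stop, unchanged from before. The arm is clear, so I'm handing in.

```bash
python3 -c "
from rig import bot
print(bot.hand_in())"
```

```text
the job is handed in; nothing more can be done
None
```

The core is in the V with its plain end against the stop and the strap is clamped over it. I handed the job in at about 30 s of the 72 s allowed; no verdict was given.

- **Seating and stop:** I slid the core along the V until it stopped moving, then pressed. The wrist force along the V peaked at about 7.7 N; allowing for drag in the V, at least 4.5 N of that was on the stop.
- **Clamping:** Before placing the core, the gripper body pushed the strap a little farther back for clearance. I then swung the strap over with closed fingers and pressed the tab with 11.6 N. I work that out to about 13–14 N on the core.
- **Last checks:**
  - The final top picture shows the strap level, its tab within about 1 image pixel of where a shut strap should be.
  - The plain end is still at the stop, in the same place as before clamping.
  - The wrist force was back to about zero with the arm clear.
- **Not checked:** The pad's remaining grip on the core could not be measured; I estimate about 5 N from the hinge friction. I did not measure the spool, awl and nippers again, but the arm never felt a contact near them. The one close-up taken above the core before grasping showed only the arm, so it gave no check of that grasp.

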